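Flip a fob case half with the pry tool

ROBOT

A 6-joint arm with a two-finger parallel gripper is mounted at the origin on the work surface. World frame = base frame: x ahead of the robot, y to its left, z up, the work surface at z = 0. Lengths are in mm, angles in rad, forces in N, time in s.
With the tool pointing down it reaches from about 275 to 825 mm from the base axis. Payload 4.9 kg.
Tool frame: the origin (TCP) lies at the very end of the fingers, on their centre line; the grasp point (between the pads) lies 19 mm behind it; z points along the fingers, y is the line along which they close (so a half turn about z gives the same grasp; the last joint's range is limited). The gripper opens to 85 mm and grips with 20 to 120 N. Pads are 22 mm wide; open, the fingers measure 114 mm over their backs; the gripper's body (76 mm by 85 mm) begins 54 mm behind the grasp point. The pads swing forward as they close: fully open they stand 13 mm farther back than shut.
Start: joints at [-1.241, 0.326, -0.193, 1.052, 0, 1.437], TCP at [246.056, -491.909, 231.281] pointing down, gripper open.
Joint ranges: [-2.65, 2.65], [-0.97, 1.79], [-1.3, 1.35], [-1.93, 2.1], [-1.47, 1.37], [-3.14, 3.14]. Speed limits (rad/s): [2.57, 2.57, 3.14, 3.14, 3.14, 3.14].

INTERFACE

Orientations are given as [roll, pitch, yaw] about the fixed x, y, z axes, in that order (R = Rz(yaw) Ry(pitch) Rx(roll)).
In Python, from bench import bot, solve_ik, imaging gives the robot as it stands. Calls block until the motion is done:
- bot.move_ptp(position, orientation): joint-space move of the TCP to a pose.
- bot.movel(position, rot=None, max_speed=150, threshold=None): straight line of the TCP; rot=None keeps the orientation; max_speed is the mean speed in mm/s. With threshold (N) it stops when the force on the tool has changed by that much, and returns True; else False.
- bot.move_j(angles): joint-space move.
- bot.grip(opening, effort=None): opening from 0.0 (shut) to 1.0 (fully open); effort is the grip in N (None keeps the last); returns when the fingers have stopped.
- bot.dwell(seconds).
- solve_ik(position, orientation): joint angles nearest the present ones, or None.
- bot.get_state(): the state.
- imaging.capture(name): name is "side" or "top" or "wrist"; returns the picture (420x560x3 uint8, blue, green, red); there is no depth.
- imaging.camera_model(name): a dict with "K" (3x3 intrinsics, pixels), "position" and "rotation" of the camera in the world. Camera axes: x right, y up, looking along -z (the intrinsics and any distortion apply to the point x, -y, -z); pixel columns grow to the right and rows downward; lengths in mm; the calibration is good to about 2 mm. A picture is of the moment at which its call begins: read the wrist's pose just before it. camera_model takes no time and is no camera call; for the wrist camera it gives the pose at the moment of the call.
A pose or a line that the arm cannot do raises bot.IKError and nothing moves.
- bot.sign_off(): hands the job in; it is judged then, once.
The state is a dict: "t": time; "qpos": joint angles; "joint_velocities": joint speeds; "effort": joint torques, N m; "tcp_pos": TCP position; "orientation": TCP orientation; "contact_force": force on the tool from outside, world axes, zero at the start; "wrist_torque": the same for the moment, N m; "opening": opening from 0.0 (shut) to 1.0 (fully open); "gripper_force": force on a finger pad.
Only numpy, scipy, OpenCV 4.12 (cv2) and the standard library are available. Lean on these libraries where they do the work, as an engineer would, in place of code of your own. Each camera call takes 0.05 s, during which the arm holds its last target. There are 200 camera calls.

TASK

Take the chrome pry tool from its rest, slip its tongue into the notch of the red fob case half and push the case gently along the grey tray until it sits snug against the step of the blue pad, holding it there for a moment with a light pressure of about 6 N. Then raise the notched edge on the tongue and tip the case over the step so that it lies open side up on the blue pad, and lay the pry tool back in its rest. Touch the case with the pry tool only, never with the fingers, press nowhere hard with it, and leave the battery caddy and the valet key alone.

Things in the scene. Friction and masses are not known exactly. Their poses are not given: they have to be found in the camera images.
- tray: Grey flip tray fixed to the desk, 200 x 150 mm. Origin: middle of its underside; x points from the open bay (robot's side) to the blue pad. Bay: bare floor from x = -100 to about +26 mm, its top 6 mm above the desk. Blue pad: full width, 58 mm long from about x = +26 mm, 5 mm above the bay floor, so its front face is a step 5 mm high along y.
- step (a point): Nominal middle of the foot of the step, on the bay floor; axes as the tray (x towards the pad, z up). The pad is an insert clamped by hand: its front face, the true step, lies anywhere within 12 mm before or behind this point (x) and stays there, rigid and square to x. Find it by feel.
- case: Translucent red fob case half: shell 40 (x) x 60 (y) x 8 mm, about 25 g, plate and walls 2.5 mm, lying open side down in the bay, 7 to 46 mm short of the step, yawed up to 0.15 rad from the tray. Origin: middle of its open side (its underside at first); z points to the closed plate (up at first, down when turned over). It slides freely; against the step it is rigid.
- notch (a point): Middle of the notch in the case's -x wall (robot's side), on the outer face at the open rim; axes as the case. The notch is 20 mm wide (y) and 4.5 mm high from the rim; behind it the cavity is 35 mm deep (x) and 5.5 mm high.
- tool: Rigid chrome pry tool, about 120 g. Origin: middle of the handle's underside; x points to the tongue, z up. Handle 80 (x) x 14 (y) x 16 mm (z 0 to 16), flat sided; grasp it across y at its middle. A neck slopes down to the blade, its flat underside 24 mm below the handle's: a shoulder 34 mm wide and 7 mm high, front face at x = 70 mm, then the tongue, 12 mm wide, 2 mm thick, 14 mm long.
- tool_tip (a point): Lower edge of the tongue's end: 84 mm ahead of the tool's origin, 24 mm below it; axes as the tool. The tongue goes into the notch until the shoulder meets the wall beside the notch and pushes there. Before raising the notched edge, draw the tool back 5 to 7 mm, or the turning rim binds on the shoulder.
- rest: Black tool rest fixed to the desk, 100 x 46 mm. Origin: middle of its underside; x along the tool. Two posts at x = -31 and +31 mm, 12 mm thick, carry the handle 32 mm above the desk between ears 26 mm apart and 7 mm high; 50 mm between the posts for the fingers, over a 4 mm base. The tool starts here, within 4 mm of the middle, x along x.
- caddy: Bystander: green plastic battery caddy with round cells, 90 x 70 x 30 mm, loose. Origin: middle of its underside.
- valet_key: Bystander: nickel valet key lying flat, 70 x 24 x 4 mm, loose. Origin: on its underside, 20 mm from the middle of its round bow.

How it is judged (in metres and radians):
On the way, in this order (a step that is already met when the one before it is completed fails the run):
1. the case, still flat, is held snug against the step by the tool, its tongue in the notch, with more than 3 N (contact force between tool and case above 3 N and angle between case's own z axis and vertical below 0.12 rad and x of case in the frame of step between -0.0345 and -0.005 m and angle between the x axis of case and the x axis of step, either way round below 0.08 rad and x of tool_tip in the frame of case above -0.015 m and y of tool_tip in the frame of case between -0.008 and 0.008 m), for 0.2 s.
2. the case is raised on the tool past 40 degrees at the step (angle between case's own z axis and vertical between 0.7 and 2.2 rad and contact force between tool and case above 0.02 N and x of case in the frame of step between -0.03 and 0.03 m), for 0.1 s.
At the end, for the whole second after the job is handed in: The case half lies flat (within 0.14 rad), open side up, at rest on the blue pad, its middle -9 to 70 mm behind the nominal step point and within 65 mm of the centre line; the pry tool lies at rest on the posts of its rest, within 20 mm lengthwise, 8 mm sideways and 0.2 rad (angle between case's own z axis and vertical above 3 rad and x of case in the frame of step between -0.009 and 0.07 m and y of case in the frame of step between -0.065 and 0.065 m and z of case in the frame of step between 0.011 and 0.015 m and linear speed of each of case, tool below 0.02 m/s and x of tool in the frame of rest between -0.02 and 0.02 m and y of tool in the frame of rest between -0.008 and 0.008 m and z of tool in the frame of rest between 0.029 and 0.036 m and angle between tool's own z axis and vertical below 0.12 rad and angle between the x axis of tool and the x axis of rest, either way round below 0.2 rad); the robot touches nothing.
It fails at once if the fingers touch the case (contact force between the fingers and case above 0.3 N).
It fails at once if the tool presses on the case with more than 25 N (contact force between tool and case above 25 N).
It fails at once if the tool pushes the case, while it lies flat on the tray, with more than 12 N (contact force between tool and case above 12 N and angle between case's own z axis and vertical below 0.05 rad).
It fails at once if the tool presses on the tray or pad with more than 25 N (contact force between tool and tray above 25 N).
It fails at once if the battery caddy or the valet key is moved more than 10 mm (distance of any of caddy, valet_key from where it was at the start of the episode above 0.01 m).
It also fails if it takes over 62 s, if anything falls off the work surface, if the arm or the gripper's body presses on something with over 40 N, if the wrist force passes 120 N, or if a joint passes its speed limit or range.

## Working session

There is one attempt and no reset: what is moved stays moved. The work goes in short steps, each a Python script; the robot and the scene stay as the last script left them, time stands still between calls to the robot, and variables do not carry over. Pictures are saved under pics/ and viewed, at most 10 in all, crops included, and the job is handed in when it is done.

```bash
ls; mkdir -p pics; python3 - <<'E'
from bench import bot, imaging
import cv2
for n in ("top","side"):
    im=imaging.capture(n); cv2.imwrite(f"pics/{n}0.png",cv2.resize(im,(800,600),interpolation=cv2.INTER_CUBIC))
    cv2.imwrite(f"pics/{n}raw.png",im)
    print(n,imaging.camera_model(n))
print(bot.get_state())
E
```

```text
pics
top {'K': array([[441.5471631 ,   0.        , 273.83584602],
       [  0.        , 441.5471631 , 213.5103076 ],
       [  0.        ,   0.        ,   1.        ]]), 'position': array([ 486.01561598,   -5.05025513, 1001.83969639]), 'rotation': array([ 0.16435078,  0.00320849, -1.58525521])}
side {'K': array([[418.36682465,   0.        , 281.16583447],
       [  0.        , 418.36682465, 204.74278715],
       [  0.        ,   0.        ,   1.        ]]), 'position': array([555.54004406, 601.34871734, 675.62127338]), 'rotation': array([ 0.76721832, -0.01672648, -2.97664449])}
{'t': 0.1, 'qpos': array([-1.24118228e+00,  3.26867887e-01, -1.93458131e-01,  1.05197574e+00,
        4.02304145e-06,  1.43661332e+00]), 'joint_velocities': array([ 0.00080612, -0.00199201,  0.0031625 , -0.00175754,  0.00061548,
        0.0011403 ]), 'effort': array([ 1.22173999e-03, -4.44237792e+01,  2.63038874e+01,  7.85609416e-03,
       -6.60360547e-05, -9.19714438e-06]), 'tcp_pos': array([ 245.89865445, -491.41466533,  230.59091728]), 'orientation': array([-3.1401013e+00, -2.0538416e-04,  4.6379690e-01]), 'contact_force': array([ 0.23986864, -0.62995433,  0.54176367]), 'wrist_torque': array([ 0.00969571, -0.00759615, -0.06255768]), 'gripper_force': 0.0, 'opening': 0.9984080940614238}
```

View pics/top0.png

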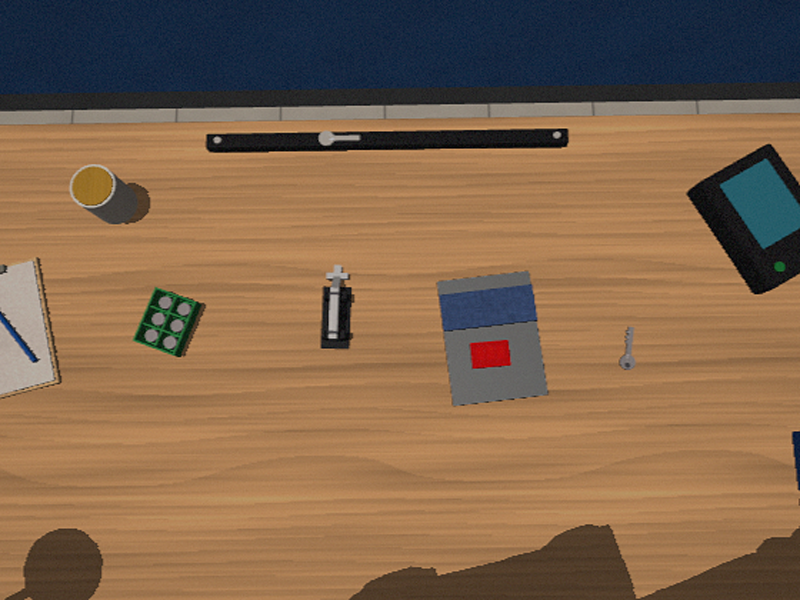

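View pics/side0.png

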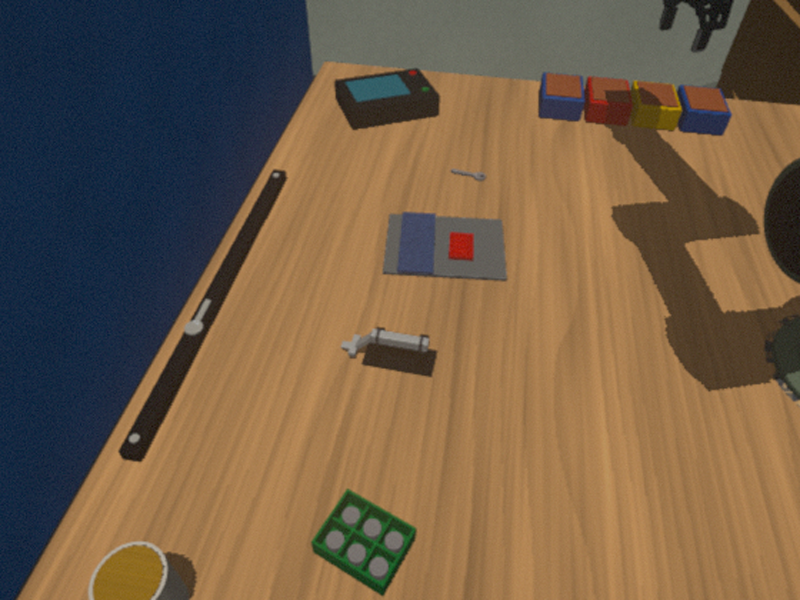

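The top view (800x600 scale) shows the tray corners at about (437,281), (529,271), (548,394) and (454,405). The red case is around (490,354), the rest with the tool around (336,318), the caddy at (169,322) and the key at (628,350). Next I'll take close-ups with the wrist camera.

```bash
cat > h.py <<'E'
from bench import bot, solve_ik, imaging
import numpy as np, cv2
from scipy.spatial.transform import Rotation as R
pi=np.pi
def ray(m,u,v):
    K=m["K"]; d=np.array([(u-K[0,2])/K[0,0],-(v-K[1,2])/K[1,1],-1.])
    return R.from_euler('xyz',m["rotation"]).as_matrix()@d if np.ndim(m["rotation"])==1 else m["rotation"]@d
def p2w(m,u,v,z):
    d=ray(m,u,v); p=m["position"]; return p+d*(z-p[2])/d[2]
E
python3 - <<'E'
from h import *
m=imaging.camera_model("top")
for n,u,v,z in [("A",437,281,6),("B",529,271,6),("C",548,394,6),("D",454,405,6),("case",490,354,14),("rest",336,318,20),("caddy",169,322,30),("key",628,350,4)]:
    print(n,p2w(m,u*.7,v*.7,z).round(1))
m=imaging.camera_model("wrist"); s=bot.get_state()
Rt=R.from_euler('xyz',s["orientation"]).as_matrix()
print(m["K"][0],"cam in tcp",Rt.T@(m["position"]-s["tcp_pos"]),(Rt.T@R.from_euler('xyz',m["rotation"]).as_matrix()).round(3))
for p in [(480,-60,250),(480,60,250)]: print(solve_ik(p,[pi,0,0]))
E
```

```text
A [689.3 -78.6   6. ]
B [ 703.5 -227.4    6. ]
C [ 506.6 -247.2    6. ]
D [491.8 -99.9   6. ]
case [ 569.8 -157.9   14. ]
rest [629.5  82.8  20. ]
caddy [625.6 341.9  30. ]
key [ 573.7 -378.     4. ]
[338.69398347   0.         280.53681227] cam in tcp [  75.38823393    0.29767422 -142.15610453] [[ 0.     0.955  0.296]
 [ 1.    -0.    -0.001]
 [-0.001  0.296 -0.955]]
[-0.2770975   0.1906626  -0.32569713  1.05443659  0.          2.86449516]
[-0.02838751  0.1906626  -0.32569713  1.05443659  0.          3.11320515]
```

```bash
python3 - <<'E'
from h import *
for n,p in [("tray",(540,-165,110)),("rest",(590,83,110))]:
    bot.move_ptp([p[0],p[1],p[2]+60] if n=="tray" else p,[pi,0,pi])
    if n=="tray": bot.movel(p)
    bot.dwell(.3)
    m=imaging.camera_model("wrist"); im=imaging.capture("wrist")
    np.save(f"{n}_m.npy",m,allow_pickle=True)
    cv2.imwrite(f"pics/w_{n}_raw.png",im); cv2.imwrite(f"pics/w_{n}.png",cv2.resize(im,(800,600),interpolation=cv2.INTER_CUBIC))
    print(m["position"],m["rotation"],bot.get_state()["t"],bot.get_state()["tcp_pos"])
E
```

```text
[ 464.19291202 -165.67263378  252.95938695] [-3.04157746e-01  1.25015039e-03  1.57126918e+00] 2.6333 [ 540.44094533 -165.15828526  110.69508357]
[513.92048702  81.435558   252.20231674] [-3.02685289e-01  6.56515858e-04  1.56936909e+00] 3.975 [590.10837302  81.98076566 110.03673239]
```

View pics/w_tray.png

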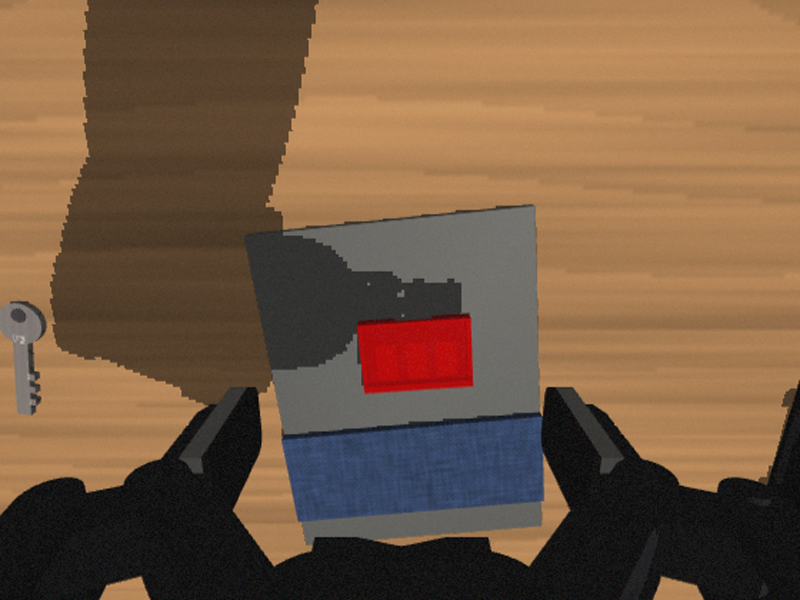

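View pics/w_rest.png

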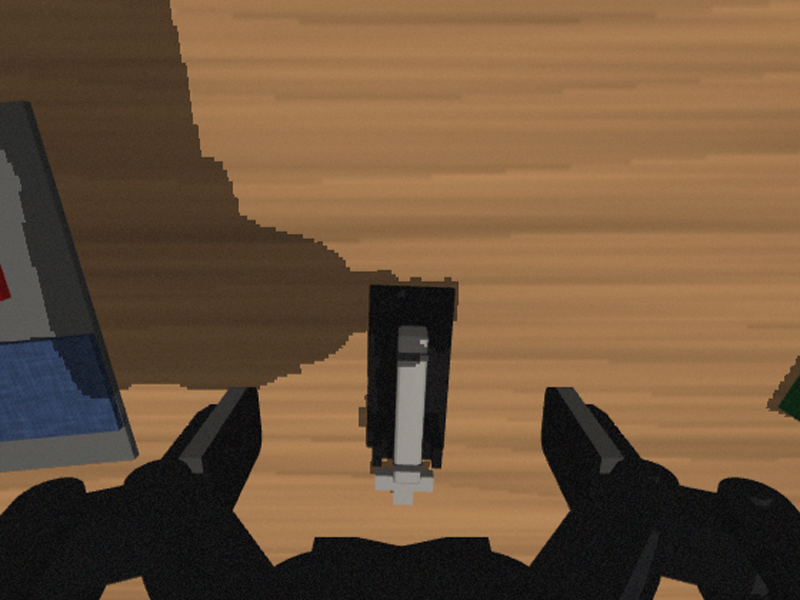

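The tray image shows the tray's near corners at (246,236) and (535,205), the pad edge from (283,437) to (541,414), and the case spanning about (358,316) to (472,392). The rest image shows the handle centred near column 411, rows 328-465, with the tongue end at (403,503). I'll enlarge both.

```bash
python3 - <<'E'
import cv2,numpy as np
a=cv2.imread("pics/w_tray_raw.png")[210:285,240:340]; b=cv2.imread("pics/w_rest_raw.png")[190:360,245:335]
cv2.imwrite("pics/crop1.png",cv2.resize(a,None,fx=8,fy=8,interpolation=cv2.INTER_NEAREST))
cv2.imwrite("pics/crop2.png",cv2.resize(b,(315,595),interpolation=cv2.INTER_NEAREST))
E
```

```text
(no output)
```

View pics/crop1.png

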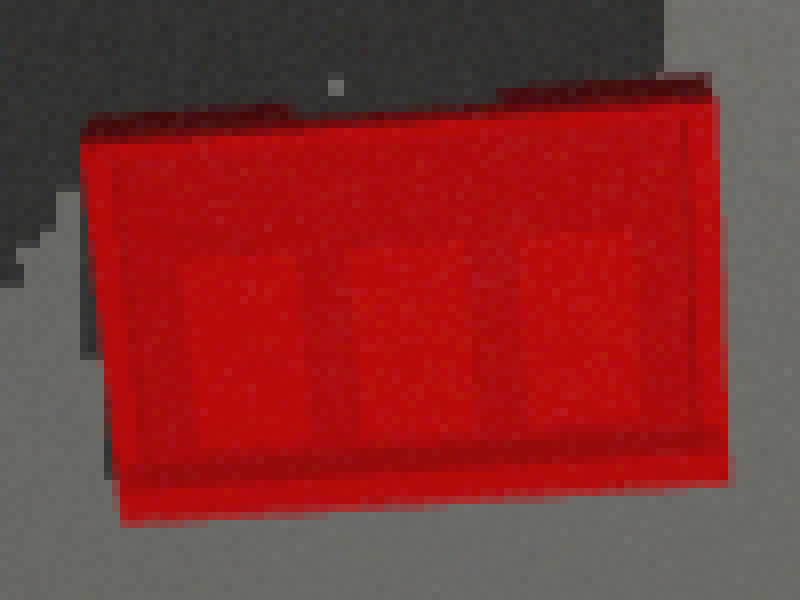

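View pics/crop2.png

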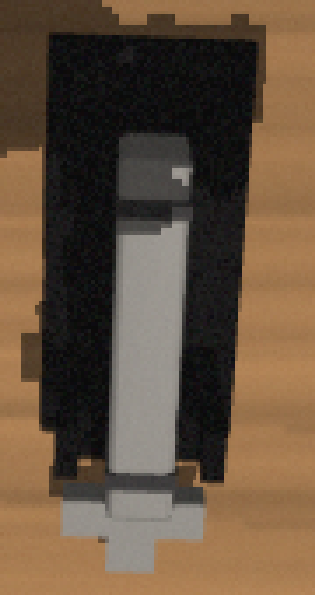

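The first crop shows the plate corners at (82,143), (718,103), (733,485) and (122,525), with the notch gap between columns 290 and 497 on the near wall. The second shows the tongue end at (129,572), the shoulder front at row 538, the handle axis from (152,220) to (141,472), and the rest's near edge from (50,35) to (258,40).

```bash
python3 - <<'E'
from h import *
mt=np.load("tray_m.npy",allow_pickle=True).item(); mr=np.load("rest_m.npy",allow_pickle=True).item()
T=lambda u,v,z:p2w(mt,240+u/8-.5,210+v/8-.5,z)
Q=lambda u,v,z:p2w(mr,245+u/3.5-.5,190+v/3.5-.5,z)
ang=lambda a,b:np.arctan2(b[1]-a[1],b[0]-a[0])
NL,NR,FR,FL=T(82,143,14),T(718,103,14),T(733,485,14),T(122,525,14)
print("case",NL,NR,FR,FL,"c",(NL+NR+FR+FL)/4)
print("size",np.linalg.norm(NL-NR),np.linalg.norm(FL-NL),np.linalg.norm(FR-NR),"yaw",ang(NL,FL),ang(NR,FR),ang(NL,NR)-pi/2,ang(FL,FR)-pi/2)
print("notch",T(290,107,6),T(497,90,6))
W=lambda u,v,z:p2w(mt,u*.7,v*.7,z)
a,b=W(246,236,6),W(535,205,6);s1,s2=W(283,437,11),W(541,414,11);f1,f2=W(305,545,6),W(541,526,6)
print("tray near",a,b,np.linalg.norm(a-b),ang(a,b)-pi/2,"step",s1,s2,ang(s1,s2)-pi/2,"far",f1,f2, "left yaw",ang(a,f1),ang(b,f2))
h1,h2=Q(152.5,220,48),Q(141.5,472,48)
print("handle",h1,h2,ang(h1,h2),"nearend48",Q(153,150,48),"nearend32",Q(153,135,32),"tip",Q(129,572,10),"shoulder",Q(62,538,15),Q(203,538,15))
print("rest near",Q(50,35,4),Q(258,40,4),"far",Q(58,478,4),Q(222,482,4))
E
```

```text
case [ 552.62141019 -189.06317372   14.        ] [ 548.58479703 -129.5106083    14.        ] [ 588.19349618 -126.3187172    14.        ] [ 592.62557935 -186.19913761   14.        ] c [ 570.50632069 -157.7729092    14.        ]
size 59.68921422273226 40.106561223267356 39.73710127053995 yaw 0.07147149528425871 0.08041184235324093 0.06767883312775824 0.0738808478452444
notch [ 551.85768645 -169.64114583    6.        ] [ 550.10068904 -149.66914457    6.        ]
tray near [ 507.0472135  -245.46139209    6.        ] [491.24128492 -98.37218472   6.        ] 147.93600746537348 0.10704733957035728 step [ 622.49173701 -233.64564434   11.        ] [607.34402764 -86.59797791  11.        ] 0.10265016930834903 far [ 704.73891613 -226.77568618    6.        ] [689.66310413 -78.03991464   6.        ] left yaw 0.09423944713305962 0.1021135257465821
handle [606.60270031  86.11989382  48.        ] [661.98305862  84.18989528  48.        ] -0.03483577621755177 nearend48 [592.5507372   86.13886624  48.        ] nearend32 [595.53852664  86.49047605  32.        ] tip [718.38327353  81.69230225  10.        ] shoulder [704.35107925  65.68760299  15.        ] [704.38139881  99.37087279  15.        ]
rest near [582.75962354  64.64036372   4.        ] [583.94360578 109.84699395   4.        ] far [695.5917795   64.28380216   4.        ] [696.78306132 104.5787495    4.        ]
```

```bash
cat >> h.py <<'E'
YT=0.101; u=np.array([np.cos(YT),np.sin(YT),0]); ORI=[pi,0,pi+YT-2*pi]
GR=np.array([634.2,84.8,21.]); GORI=[pi,0,pi-.033]
notch=np.array([550.7,-159.5,0])
def F(): return bot.get_state()["contact_force"].round(2)
E
python3 - <<'E'
from h import *
bot.movel(GR+[0,0,60],rot=GORI); bot.movel(GR,max_speed=100)
bot.grip(0.0,70); s=bot.get_state(); print(s["t"],s["tcp_pos"],s["opening"],s["gripper_force"],s["contact_force"])
print(bot.movel(GR+[0,0,90],max_speed=150))
s=bot.get_state(); print(s["tcp_pos"],s["orientation"],s["contact_force"],s["opening"])
st=notch-109*u
bot.move_ptp(list(st[:2])+[90],ORI); bot.dwell(.2)
print(F()); bot.movel([st[0],st[1],30]); bot.dwell(.3)
print(F(), bot.movel([st[0],st[1],16],max_speed=8,threshold=2.5)); s=bot.get_state(); print(s["t"],s["tcp_pos"],s["orientation"],F())
m=imaging.camera_model("wrist");im=imaging.capture("wrist");cv2.imwrite("pics/ins.png",cv2.resize(im,(800,600)))
E
```

```text
5.875 [634.44097981  84.78247648  21.33488335] 0.1482101004882685 68.58988523483276 [-0.86382842  0.30715976  2.60554318]
False
[633.43150367  84.75867106 110.04157282] [-3.14149816e+00 -1.53811371e-03  3.10854728e+00] [-0.70189053 -0.39518839 -1.232971  ] 0.14656923796117813
[ 0.18  0.84 -1.43]
[-0.01  0.43 -1.9 ] True
10.1417 [ 442.01441932 -170.47970101   18.84698155] [ 3.14148199e+00 -4.85478282e-04 -3.04074137e+00] [-0.89 -0.43  2.81]
```

View pics/ins.png

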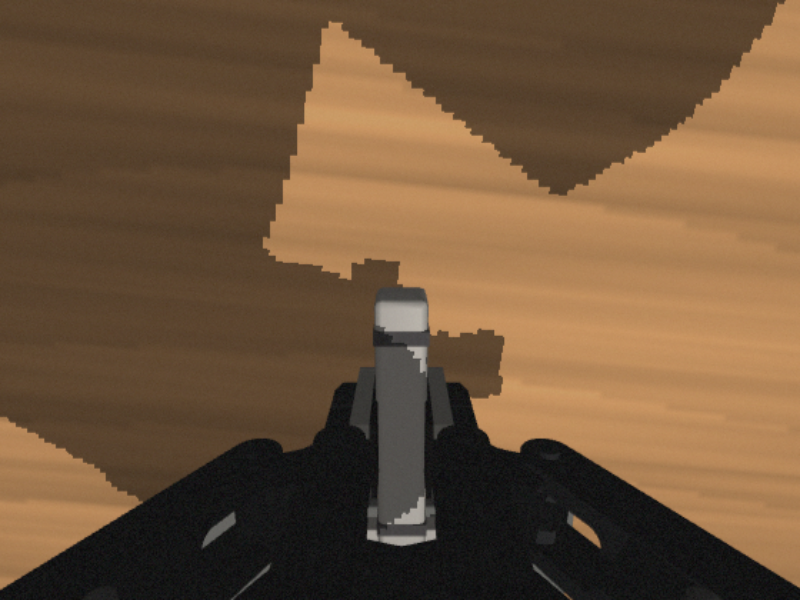

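The tool is held straight. The floor touch came at TCP z 18.85 against an expected 19, so the heights agree. Next I'll insert the tongue and push.

```bash
python3 - <<'E'
from h import *
Z=20.0
st=notch-109*u; st[2]=Z
bot.movel(st,max_speed=20); bot.dwell(.2)
f0=np.mean([F()@u for _ in range(1)]); print("f0",f0)
mid=st+26*u
print(bot.movel(mid,max_speed=15,threshold=3),F(),(bot.get_state()["tcp_pos"]-st)@u)
hit=bot.movel(st+60*u,max_speed=6,threshold=3.5); 
s=bot.get_state(); print(hit,s["t"],s["tcp_pos"],(s["tcp_pos"]-st)@u,F()@u)
bot.dwell(.15)
fs=[]
for _ in range(4):
    fs.append(F()@u); bot.dwell(.05)
s=bot.get_state(); print(fs,(s["tcp_pos"]-st)@u,s["tcp_pos"],F(),s["t"])
m=imaging.capture("top");cv2.imwrite("pics/push.png",cv2.resize(m[160:320,200:420],(800,582),interpolation=cv2.INTER_CUBIC))
E
```

```text
f0 0.2614943567275275
False [-0.44 -0.19  0.17] 25.912183794874238
False 18.3417 [ 501.93093134 -164.4263776    19.98464903] 59.98274796140756 -0.41315748196274227
[np.float64(0.21672847741892648), np.float64(0.11279397648791913), np.float64(-0.31829753439739605), np.float64(-0.23010376307216435)] 59.992085972553724 [ 501.94593354 -164.4817959    20.0009194 ] [-0.72  0.34 -1.67] 18.6917
```

View pics/push.png

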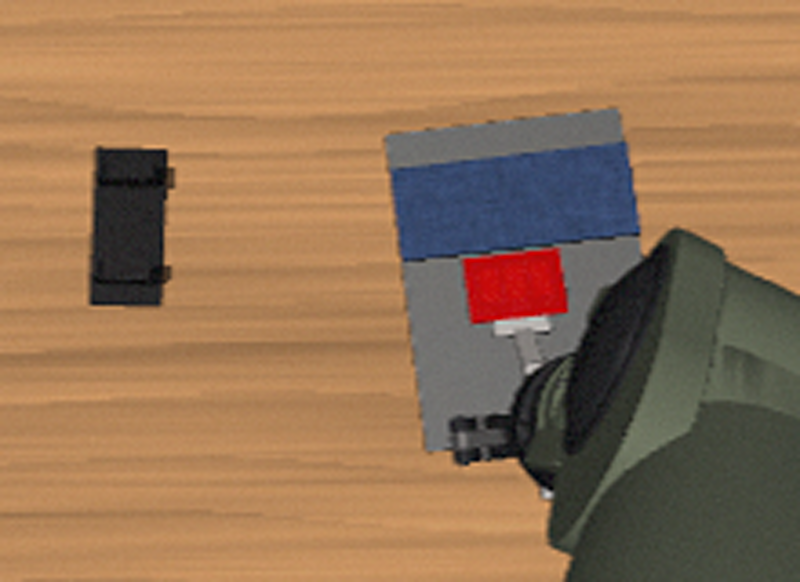

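The view shows the case seated on the shoulder, its far edge about 3 mm short of the pad. The shoulder started 39 mm behind the wall, so contact should come at about 63 mm of travel. I'll carry on.

```bash
python3 - <<'E'
from h import *
Z=20.0
st=notch-109*u; st[2]=Z
f0=-F()@u*0
hit=bot.movel(st+75*u,max_speed=5,threshold=3.5)
s=bot.get_state(); print(hit,s["t"],(s["tcp_pos"]-st)@u,F())
bot.dwell(.1)
d=(bot.get_state()["tcp_pos"]-st)@u
def avg():
    v=[]
    for _ in range(4): v.append(-F()@u); bot.dwell(.03)
    return np.mean(v)
f=avg(); print(d,f)
for i in range(8):
    if f>5.3 or not hit: break
    d+=.1; bot.movel(st+d*u,max_speed=5); f=avg(); print(round(d,2),f,(bot.get_state()["tcp_pos"]-st)@u)
if f<8: bot.dwell(.5)
s=bot.get_state(); print(s["t"],avg(),(s["tcp_pos"]-st)@u,s["tcp_pos"])
E
```

```text
True 20.0333 63.506814104796995 [ 0.5  -0.89 -0.65]
63.446317997360026 -0.5984929691071467
63.55 -0.3933083814890922 63.15031391392137
63.65 0.3882311166511556 63.58319369440073
63.75 0.08826546392814816 63.724151689578115
63.85 0.004082111043052131 63.84485865420779
63.95 0.2974963162877966 63.95079064095849
64.05 0.32198304249117504 63.9859977153715
64.15 0.5980485367606205 64.01755584923846
64.25 1.7152987830190027 64.01112592686013
23.9917 3.0016468348198426 64.00999135228227 [ 505.93786826 -164.02245875   19.95231209]
```

```bash
python3 - <<'E'
from h import *
st=notch-109*u; st[2]=20.0
def avg(n=6):
    v=[]
    for _ in range(n): v.append(-F()@u); bot.dwell(.03)
    return np.mean(v)
f=avg(); d=64.25; print(f)
for i in range(8):
    if f>5.6: break
    d+=.08; bot.movel(st+d*u,max_speed=5); f=avg(); print(round(d,2),f,(bot.get_state()["tcp_pos"]-st)@u)
print(avg(12),bot.get_state()["t"],F())
E
```

```text
3.3231062145605352
64.33 4.388843194847934 64.06312673683145
64.41 4.982837894737278 64.02620675015645
64.49 5.7212274493403354 64.05186112642978
5.274389234465668 26.075 [-5.16 -1.23  0.88]
```

Held at about 5.5 N for well over 0.2 s, snug at d = 64.03. Next I'll draw back 6 mm and lift part way along the arc.

```bash
cat >> h.py <<'E'
ST=notch-109*u; DS=64.03
def P(deg,r=32):
    t=np.radians(deg); c,s=np.cos(t),np.sin(t)
    e=5*np.tan(t) if deg<51 else (8-5*c)/s
    x=-e-r*c+5.5*s; h=r*s+5.5*c-2
    p=ST+(DS-6+x+32)*u; p[2]=18.85+h; return p
E
python3 - <<'E'
from h import *
b=ST+(DS-6)*u; b[2]=20
bot.movel(b,max_speed=12); bot.dwell(.1); print(F(),b,P(0))
for a in range(0,66,8):
    bot.movel(P(a),max_speed=25)
    print(a,F(),bot.get_state()["tcp_pos"].round(1))
im=imaging.capture("side");cv2.imwrite("pics/flip.png",cv2.resize(im[130:230,230:400],(800,470),interpolation=cv2.INTER_CUBIC))
print(bot.get_state()["t"])
E
```

```text
[ 0.59  0.23 -0.91] [ 499.98975156 -164.63922206   20.        ] [ 499.98975156 -164.63922206   22.35      ]
0 [-0.15  0.08 -1.22] [ 500.2 -164.7   22.5]
8 [-0.33 -0.05 -1.35] [ 500.6 -164.7   27. ]
16 [-0.05 -0.29 -1.29] [ 501.5 -164.6   31.2]
24 [ 0.53  0.27 -1.23] [ 503.  -164.4   35.1]
32 [ 0.03 -0.44 -0.37] [ 504.9 -164.3   38.6]
40 [-0.73  0.47 -0.87] [ 507.1 -164.    41.8]
48 [-0.76 -0.4  -1.76] [ 509.3 -163.8   44.5]
56 [ 0.1   0.3  -0.96] [ 512.6 -163.4   46.6]
64 [ 0.56  0.82 -1.59] [ 516.6 -163.    48.1]
29.6667
```

View pics/flip.png

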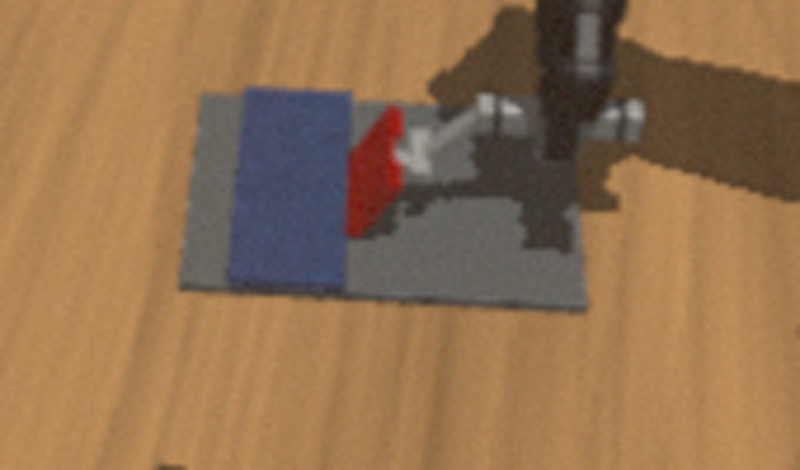

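The case is raised on the tongue at roughly 60° against the step at (350,230), which is what I wanted. I'll carry it on over the step.

```bash
python3 - <<'E'
from h import *
for a in range(72,129,8):
    bot.movel(P(a),max_speed=25); print(a,F(),bot.get_state()["tcp_pos"].round(1))
p=P(128)+6*u; bot.movel(p,max_speed=25); bot.dwell(.2)
print(bot.get_state()["t"],F())
im=imaging.capture("side");cv2.imwrite("pics/flip2.png",cv2.resize(im[130:230,230:400],(800,470),interpolation=cv2.INTER_CUBIC))
E
```

```text
72 [-0.04  0.26 -0.81] [ 520.7 -162.6   49. ]
80 [-0.11 -0.24 -2.25] [ 524.7 -162.2   49.3]
88 [ 0.62 -0.71 -2.12] [ 528.6 -161.8   49. ]
96 [ 0.3  -0.92 -1.08] [ 532.2 -161.4   48. ]
104 [-1.04  0.46 -1.31] [ 535.5 -161.    46.5]
112 [ 0.59 -0.11 -1.03] [ 538.3 -160.7   44.3]
120 [ 1.11 -0.53 -0.66] [ 540.4 -160.5   41.6]
128 [-0.79  0.02 -1.16] [ 541.6 -160.3   38.5]
32.6667 [-0.31 -0.89 -0.96]
```

View pics/flip2.png

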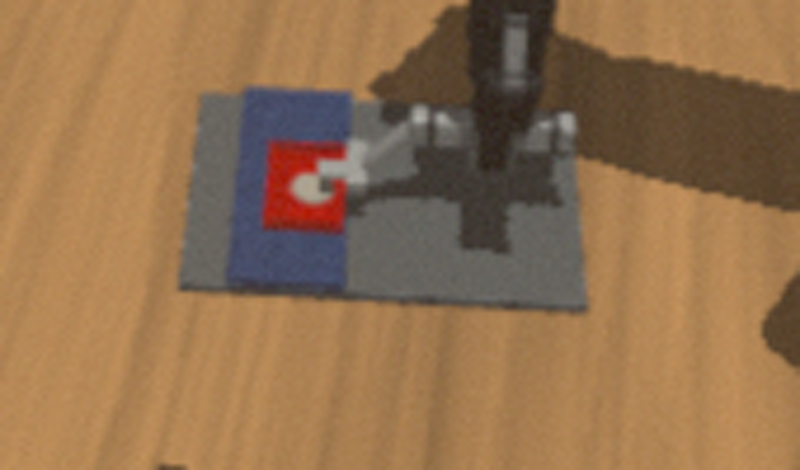

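The case lies open side up, flat on the pad at (305,185), and the tongue is clear above it. Now I'll return the tool.

```bash
python3 - <<'E'
from h import *
p=bot.get_state()["tcp_pos"]; bot.movel([p[0],p[1],100]) 
g=np.array([634.3,84.8,21.2])
bot.move_ptp(list(g+[0,0,80]),GORI); bot.movel(g+[0,0,14],max_speed=120); bot.dwell(.3); print(F())
print(bot.movel(g+[0,0,-1],max_speed=10,threshold=2.5)); s=bot.get_state(); print(s["t"],s["tcp_pos"],F())
bot.grip(0.5); print(F()); bot.movel(g+[0,0,3],max_speed=30);bot.movel(g+[0,0,110],max_speed=120); 
# top check
bot.move_ptp([480,-20,250],[pi,0,pi]); bot.dwell(.3)
m=imaging.camera_model("top"); im=imaging.capture("top"); cv2.imwrite("pics/end.png",im)
hsv=cv2.cvtColor(im,cv2.COLOR_BGR2HSV)
red=((hsv[...,0]<8)&(hsv[...,1]>180)&(hsv[...,2]>90)).astype(np.uint8); red[:150]=0; red[330:]=0; red[:,:280]=0; red[:,420:]=0
(c,sz,an)=cv2.minAreaRect(cv2.findNonZero(red)); print("case",p2w(m,*c,15).round(1),sz,an)
sub=hsv[180:250,215:255]; w=((sub[...,1]<60)&(sub[...,2]>110)).astype(np.uint8)
q=cv2.findNonZero(w); r=cv2.minAreaRect(q); b=cv2.boundingRect(q); print("tool",r,b)
old=cv2.cvtColor(cv2.imread("pics/topraw.png"),cv2.COLOR_BGR2HSV)[180:250,215:255]
qo=cv2.findNonZero(((old[...,1]<60)&(old[...,2]>110)).astype(np.uint8)); print("tool0",cv2.minAreaRect(qo),cv2.boundingRect(qo))
print(bot.get_state()["t"],F())
E
```

```text
[ 0.28 -0.27 -2.15]
True
36.5417 [634.25367102  84.79287376  21.33762213] [0.1  0.62 5.06]
[ 0.19 -0.24 -0.99]
case [ 637.1 -150.4   15. ] (17.00645637512207, 25.840980529785156) 83.6598129272461
tool ((21.0, 31.0), (50.0, 14.0), 90.0) (14, 6, 15, 51)
tool0 ((20.5, 30.5), (51.0, 15.0), 90.0) (13, 5, 16, 52)
39.5 [-0.32 -0.84 -0.46]
```

```bash
python3 -c "
from bench import bot
print(bot.sign_off())"
```

```text
the job is handed in; nothing more can be done
None
```

The job is handed in at about 40 s of the 62 s allowed: the case lies open side up on the blue pad, about 14 mm behind the nominal step point, after being held snug at about 5.5 N, and the pry tool is back in its rest; the hand-in returned no verdict.

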